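Open the bulk canister of craft varnish

ROBOT

A 7-joint arm with a two-finger parallel gripper is mounted at the origin on the work surface. World frame = base frame: x ahead of the robot, y to its left, z up, the work surface at z = 0. Lengths are in m, angles in rad, forces in N, time in s.
With the tool pointing down it reaches from about 0.425 to 0.875 m from the base axis. Payload 4.7 kg.
Tool frame: the origin (TCP) lies on the mounting face of the last link; the fingertips stand 182 mm ahead of it and the grasp point (between the pads) lies ahead of it (ctrl.grip_point_offset is the z of the grasp point in the tool frame, in m); z points along the fingers, y is the line along which they close (so a half turn about z gives the same grasp; the last joint's range is limited). The gripper opens to 87 mm and grips with 3 to 60 N. Pads are 19 mm wide; open, the fingers measure 117 mm over their backs; the gripper's body (75 mm by 190 mm) begins 51 mm behind the grasp point.
Start: joints at [1.116, 0.321, -0.07, 1.45, 0.023, 1.371, -0.057], TCP at [0.294, -0.58, 0.405] pointing down, gripper open.
Joint ranges: [-2.86, 2.86], [-0.3, 2.09], [-1.38, 1.24], [0.06, 2.45], [-1.56, 4.7], [0.09, 2.05], [-2.69, 2.69]. Speed limits (rad/s): [2.57, 2.57, 3.14, 3.14, 3.14, 3.14, 3.14].

INTERFACE

Orientations are given as a rotation vector (axis times angle).
In Python, from bench import ctrl gives the robot as it stands.
- The arm moves only by the shell command python3 -m inch 'ROWS' [FORCE]. ROWS is rows parted by semicolons, their numbers by spaces, 1 to 20 of them, each of 5 numbers: dx, dy, dz in m, then a turn about the tool's z in rad, then the opening from 0.0 (shut) to 1.0 (fully open); each row is the pose to reach, as a shift and turn from the pose commanded when the command began, along the tool's axes at that moment; what a row does not reach only later rows make up. A row lasts 1/10 s, in which the tool goes at most 0.05 m and 0.15 rad, less where a joint would pass 70% of its speed; a pose out of reach is approached as far as the arm can. The fingers move at their own pace and stop on an object; FORCE is the grip in N (left out, the last holds). Time passes only in rows, so rows that do not move let the fingers close. It prints the time, the measured TCP pose, the force, the opening and the grip force at its end.
- ctrl.get_state(): the state, without advancing time (a new reading comes with each control period).
- ctrl.get_image(name): name is "scene" or "top" or "wrist"; returns (picture, depth): 480x640x3 uint8, red, green, blue; 480x640 float32, m along the optical axis (not along the pixel's ray), 0 where there is no reading.
- ctrl.camera_model(name): a dict with "vertical_fov" (degrees; the focal length in pixels is half the picture's height over the tangent of half this angle, whatever the lens; pixels are square), "cx", "cy" (the principal point, pixels), "rvec" (rotation vector, rad) and "tvec" (3), from world to camera coordinates, as OpenCV has them; the wrist camera has in their place "hand_eye" (4x4, takes a point from camera to tool coordinates, whose origin is the TCP and whose axes are the flange's). Camera axes: x right, y down, z forward; pixel columns grow to the right and rows downward; lengths in m; the calibration is good to about 2 mm. A picture is of the moment at which its call begins: read the wrist's pose just before it. camera_model takes no time and is no camera call.
- ctrl.close_job(): hands the job in; it is judged then, once.
The state is a dict: "time": time; "joint_positions": joint angles; "qd": joint speeds; "joint_torque": joint torques, N m; "position": TCP position; "tool_rot": TCP orientation; "ft_force": force on the tool from outside, world axes, zero at the start; "torque": the same for the moment, N m; "grip_width": opening from 0.0 (shut) to 1.0 (fully open); "grip_force": force on a finger pad.
Only numpy, scipy, OpenCV 4.12 (cv2) and the standard library are available. Lean on these libraries where they do the work, as an engineer would, in place of code of your own. Each camera call takes 0.05 s, during which the arm holds its last target. There are 200 camera calls.

TASK

Open the varnish canister so the small bottles can be topped up: fold the cap's flat grip tab up until it stands upright, unscrew the cap anticlockwise by that tab until it comes free of its catches, and set the cap down right way up in the white tray. Work gently: do not wrench the cap, drop it, shove the canister about or disturb the other things on the table.

Things in the scene. Friction and masses are not known exactly. Their poses are not given: they have to be found in the camera images.
- can: Off-white oblong 3 l plastic canister, full (about 3.4 kg), standing loose: 190 mm (its x) by 120 mm (y), flat deck on top at 160 mm. Origin: centre of its underside. A round bridge handle, 18 mm thick, rises 33 mm above the deck at its -x end (x -90 to -18 mm, y = 0). At the +x end the cap sits in a round well, 63 mm across, 32 mm deep.
- can_neck (a point): Point on the axis of the neck (the axis the cap turns on), at deck height, 45 mm along the canister's +x. Two lugs inside the cap sit under two tracks of the neck. How tight the cap was closed differs: after 0.3 to 1.2 rad anticlockwise (seen from above) the lugs reach slots, 0.12 rad wide, where it lifts straight out; turned past them they catch under the next track.
- can_far_end (a point): Point on the canister's deck edge at the handle end (-95 mm along its x).
- cap: Dark grey round screw cap, 55 mm across, 25 mm high without its tab, about 70 g. Origin: centre of its underside, 135 mm above the canister's foot when screwed down. Its top is then flush with the deck, with a 4 mm gap around, so its rim cannot be gripped. When off, it stands on its skirt edge (origin height).
- tab (a joint): Angle of the dark grey grip tab hinged across the middle of the cap: 0 = flat in its pocket, pointing along the cap's +x; 1.57 = upright (stop). Stiff (0.04 N m), stays where it is left. The hinge axis runs along the cap's y through the cap's axis, 22 mm above the cap's origin. The tab is 24 mm wide (along y): a plate 8 mm thick with a raised thumb lip at its free end.
- cap_top (a point): Point on the cap's axis at the height of its top (25 mm above its origin). A springy gasket pushes the cap up with about 8 N over its first 1 mm; turning it takes 0.1 to 0.35 N m, and it can rise about 1 mm in the last 0.2 rad before the slots. Feel for the slots with a light upward pull (3 to 6 N). It must rise 15 mm to clear the neck, 30 mm to clear the well.
- tab_lip (a point): Middle of the thumb lip, on the tab. Folded flat: 22.5 mm along the cap's +x from its axis, 30 mm above the cap's origin; 9 mm long, 24 mm wide, 9 mm above the deck, the only part that can be pinched (by its two ends, across the cap's y). Upright: the plate (cap x -4 to 4 mm) reaches 24 mm above the deck; the lip points to the cap's -x (x -12 to -4 mm, 15 to 24 mm above the deck).
- tray: White open shallow tray, 150 mm (its x) by 120 mm (y), 18 mm high, walls and floor 4 mm. Origin at the centre of its underside.
- bottle_wine: Small wine-red paint bottle with black cap, 38 mm across, 94 mm high. Bystander. Origin at the centre of its underside.
- bottle_navy: Small navy paint bottle with black cap, 38 mm across, 94 mm high. Bystander. Origin at the centre of its underside.
- bottle_red: Small red paint bottle with black cap, 38 mm across, 94 mm high. Bystander. Origin at the centre of its underside.
- glue_jar: White jar with grey lid, 62 mm across, 75 mm high. Bystander. Origin at the centre of its underside.
- brush_cup: Green glass tumbler, 72 mm across, 85 mm high, with brushes standing up to 210 mm. Bystander. Origin at the centre of its underside.
- sponge: Yellow sponge block, 75 by 50 by 25 mm. Bystander. Origin at the centre of its underside.
- frame: Light wooden picture frame lying flat, 150 mm square, 14 mm thick. Bystander. Origin at the centre of its underside.
Mind the look-alikes: they are no part of the job. Leave any yellow look-alike of the tray alone. Of the things that look like the cap, the smaller one is meant.

How it is judged:
On the way, in this order (a step that is already met when the one before it is completed fails the run):
1. the grip tab stands upright while the cap is still screwed down (value of joint tab above 1.2 rad and z of cap in the frame of can below 0.14 m), for 0.2 s.
2. the cap is unscrewed and lifted clear of the canister (z of cap in the frame of can above 0.165 m and contact force between cap and can below 0.1 N), for 0.1 s.
At the end, for the whole second after the job is handed in: The cap lies at rest, right way up (within 0.15 rad), flat on the tray's floor inside its walls; the tray lies on the table and the canister stands upright on the table (within 0.05 rad) (z of cap in the frame of tray between 0.001 and 0.009 m and x of cap in the frame of tray between -0.05 and 0.05 m and y of cap in the frame of tray between -0.035 and 0.035 m and angle between cap's own z axis and vertical below 0.15 rad and linear speed of cap below 0.02 m/s and height (world z) of tray below 0.01 m and angle between can's own z axis and vertical below 0.05 rad and height (world z) of can below 0.005 m); the robot touches nothing.
It fails at once if the fingers press on the canister with more than 20 N (contact force between the fingers and can above 20 N).
It fails at once if the cap is wrenched: it bears on the canister with more than 45 N (contact force between cap and can above 45 N).
It fails at once if the canister is shoved or twisted by more than 15 mm, or tipped (distance of any of can, can_far_end from where it was at the start of the episode above 0.015 m or angle between can's own z axis and vertical above 0.08 rad).
It fails at once if the cap is dropped (linear speed of cap above 0.7 m/s and contact force between the fingers and cap below 0.1 N).
It fails at once if a bystander is moved by more than 30 mm (distance of any of bottle_wine, bottle_navy, bottle_red, glue_jar, brush_cup, sponge, frame from where it was at the start of the episode above 0.03 m).
It also fails if it takes over 72 s, if anything falls off the work surface, if the arm or the gripper's body presses on something with over 40 N, if the wrist force passes 120 N, or if a joint passes its speed limit or range.

## Working session

There is one attempt and no reset: what is moved stays moved. The work goes in short steps, Python scripts to look and compute and a shell command to move; the robot and the scene stay as the last step left them, time stands still between calls to the robot, and variables do not carry over. Pictures are saved under pics/ and viewed, at most 10 in all, crops included, and the job is handed in when it is done.

```bash
ls; mkdir -p pics; python3 - <<'E'
from bench import ctrl
import cv2,numpy as np
s=ctrl.get_state();print(s,ctrl.grip_point_offset)
for n in("scene","top"):
    im,d=ctrl.get_image(n);cv2.imwrite(f"pics/{n}0.png",im[...,::-1]);np.save(f"{n}0.npy",d);print(n,ctrl.camera_model(n))
print(ctrl.camera_model("wrist"))
E
```

```text
pics
{'time': 0.0, 'joint_positions': array([ 1.11606414,  0.32180535, -0.07006946,  1.45169434,  0.0226243 ,
        1.3707836 , -0.05686486]), 'qd': array([ 0.00049225,  0.00015856, -0.00242075,  0.00108979,  0.00084984,
        0.00044101, -0.00016637]), 'joint_torque': array([-7.04417325e-04, -4.91290069e+01, -4.05025743e-01, -3.12526560e+01,
       -6.42490690e-02,  4.38588217e-02,  2.11541856e-04]), 'position': array([ 0.29356315, -0.57969435,  0.40366282]), 'tool_rot': array([-3.05388131e+00, -7.29377622e-01,  8.87578126e-04]), 'ft_force': array([-1.12621369, -0.47945717, -0.18177602]), 'torque': array([-0.01138654, -0.02203588, -0.00592667]), 'grip_force': 0.0, 'grip_width': 1.0009506141485063} 0.1635
scene {'vertical_fov': 49.32962158960228, 'cx': 315.78726360533943, 'cy': 243.51817890538254, 'rvec': array([ 0.71241884,  2.56955575, -1.1496798 ]), 'tvec': array([ 0.44611903, -0.09228758,  1.65969008])}
top {'vertical_fov': 44.59392572734233, 'cx': 315.6628734035668, 'cy': 233.86944876883487, 'rvec': array([ 2.17006055, -2.17440374,  0.0828557 ]), 'tvec': array([0.01125934, 0.55465635, 1.58609175])}
{'vertical_fov': 71.080775022963, 'cx': 315.63317312834755, 'cy': 238.04583889307193, 'hand_eye': array([[ 1.00410568e-04, -9.68767425e-01, -2.47971100e-01,
         6.74401381e-02],
       [ 9.99999888e-01, -1.76426072e-05,  4.73854172e-04,
        -9.39130175e-04],
       [-4.63429343e-04, -2.47971120e-01,  9.68767314e-01,
         2.01932554e-02],
       [ 0.00000000e+00,  0.00000000e+00,  0.00000000e+00,
         1.00000000e+00]])}
```

View pics/top0.png

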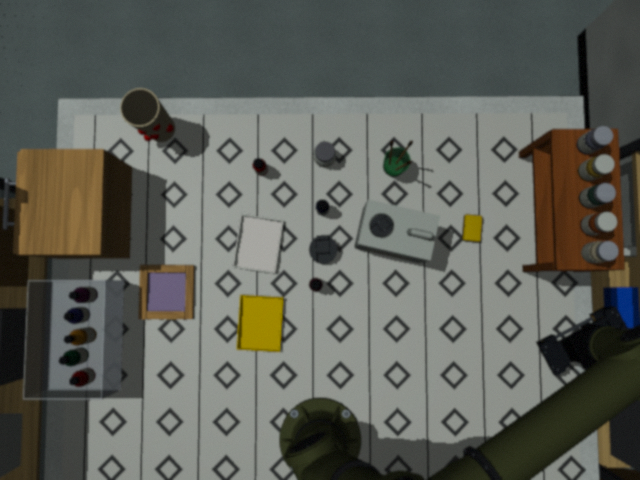

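View pics/scene0.png

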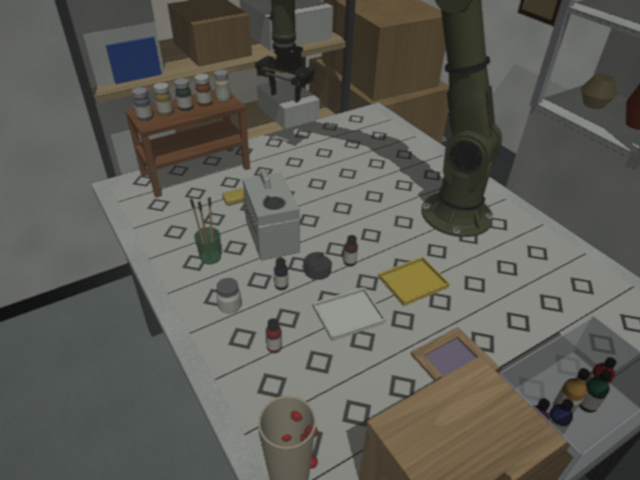

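The top view shows the canister at (398,231), with its cap at (381,224) and handle at (422,234). The white tray is at (260,244).

Possible mistakes:
- **Cap:** (381,224) in the canister's well, or the loose dark round thing at (323,249), which is larger and lies on the table. By the description I choose (381,224).
- **Tray:** white at (260,244), or yellow at (262,323). I choose the white one.

```bash
cat > h.py <<'E'
from bench import ctrl
import cv2,numpy as np
from scipy.spatial.transform import Rotation as R
def cam(n,st=None):
    m=ctrl.camera_model(n);f=240/np.tan(np.radians(m["vertical_fov"]/2))
    if n=="wrist":
        h=np.array(m["hand_eye"]);Rt=R.from_rotvec(st["tool_rot"]).as_matrix()
        Rc=Rt@h[:3,:3];c=Rt@h[:3,3]+st["position"]
    else:
        Rc=R.from_rotvec(m["rvec"]).as_matrix().T;c=-Rc@np.array(m["tvec"])
    return f,m["cx"],m["cy"],Rc,c
def ray(C,uv,z):
    f,cx,cy,Rc,c=C;uv=np.atleast_2d(uv).astype(float)
    d=np.c_[(uv[:,0]-cx)/f,(uv[:,1]-cy)/f,np.ones(len(uv))]@Rc.T
    return c+d*((z-c[2])/d[:,2])[:,None]
def proj(C,p):
    f,cx,cy,Rc,c=C;q=(np.atleast_2d(p)-c)@Rc
    return np.c_[f*q[:,0]/q[:,2]+cx,f*q[:,1]/q[:,2]+cy]
def cloud(C,d):
    f,cx,cy,Rc,c=C;v,u=np.mgrid[:480,:640]
    return c+(np.dstack([(u-cx)/f,(v-cy)/f,np.ones_like(d)])*d[...,None])@Rc.T
E
python3 - <<'E'
from h import *
C=cam("top");im=cv2.imread("pics/top0.png");d=np.load("top0.npy");P=cloud(C,d)
z=P[...,2]
roi=np.zeros(d.shape,bool);roi[190:280,345:455]=1
m=(roi&(abs(z-.16)<.012)).astype(np.uint8)
p=P[(m>0)][:,:2].astype(np.float32);print("deck z",np.median(z[m>0]),cv2.minAreaRect(p))
roi[:]=0;roi[205:285,230:290]=1
m=(roi&(im.min(2)>120)).astype(np.uint8);m=cv2.morphologyEx(m,cv2.MORPH_OPEN,np.ones((5,5)))
n,l,s,c=cv2.connectedComponentsWithStats(m);k=1+s[1:,4].argmax();print(s[k],c[k])
cn=cv2.findContours((l==k).astype(np.uint8),0,1)[0][0][:,0]
print("tray",cv2.minAreaRect(ray(C,cn,.018)[:,:2].astype(np.float32)))
for nm,zz,uv in(("cap",.16,(381,224)),("decoy",.03,(323,249)),("navy",.094,(322,207)),("wine?",.094,(316,285)),("red",.094,(259,165)),("jar",.075,(325,153)),("cup",.085,(398,162)),("sponge",.025,(473,228))):
    print(nm,ray(C,uv,zz)[0].round(3),P[uv[1],uv[0]].round(3))
cv2.imwrite("pics/crop1.png",cv2.resize(im[190:280,300:460],None,fx=5,fy=5,interpolation=cv2.INTER_CUBIC))
E
```

```text
deck z 0.15980243726055354 ((0.5550730228424072, -0.1999875158071518), (0.18694403767585754, 0.1173698827624321), 76.89009094238281)
[ 230  205   60   80 3416] [257.69028103 241.08694379]
tray ((0.5268287658691406, 0.16610649228096008), (0.16407594084739685, 0.21862907707691193), 89.91053771972656)
cap [ 0.567 -0.156  0.16 ] [ 0.567 -0.156  0.162]
decoy [ 0.513 -0.01   0.03 ] [ 0.512 -0.01   0.041]
navy [ 0.62  -0.007  0.094] [ 0.62  -0.007  0.093]
wine? [0.415 0.009 0.094] [0.415 0.009 0.093]
red [0.733 0.16  0.094] [0.733 0.16  0.096]
jar [ 0.769 -0.016  0.075] [ 0.768 -0.016  0.078]
cup [ 0.742 -0.211  0.085] [ 0.759 -0.222  0.001]
sponge [ 0.57  -0.422  0.025] [ 0.57  -0.422  0.025]
```

View pics/crop1.png

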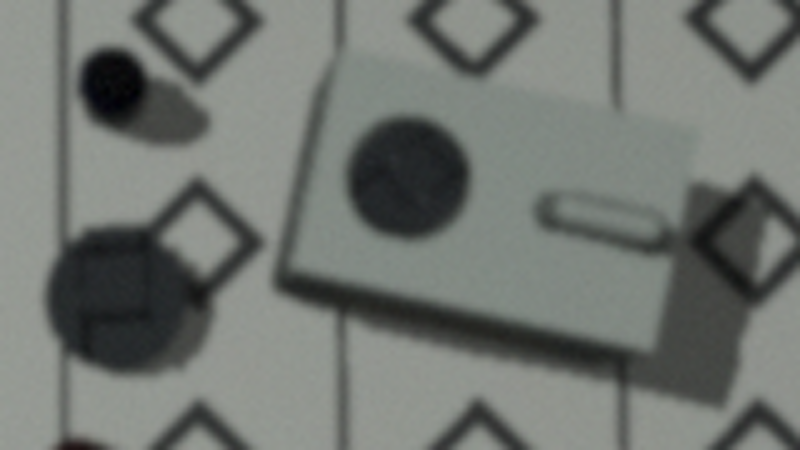

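The close crop confirms the choice. The chosen cap is flush in the canister's well at crop (408,178), at height 0.162. It is smaller than the loose decoy at crop (118,298). I'll go above it for a wrist view.

```bash
python3 - <<'E'
from h import *
s=ctrl.get_state();M=R.from_rotvec(s["tool_rot"]).as_matrix();print(M.round(3))
print(M.T@(np.array([.566,-.156,.44])-s["position"]))
C=cam("top")
q=ray(C,[(244,216),(284,220),(276,273),(236,268)],.018);print(q.round(3),q.mean(0))
print(np.diff(q[[0,1,2,3,0]],axis=0).round(3))
E
```

```text
[[ 0.892  0.452 -0.001]
 [ 0.452 -0.892  0.002]
 [-0.    -0.002 -1.   ]]
[ 0.43451444 -0.25497897 -0.03584775]
[[0.605 0.209 0.018]
 [0.594 0.098 0.018]
 [0.448 0.119 0.018]
 [0.461 0.23  0.018]] [0.52710416 0.16389526 0.018     ]
[[-0.011 -0.111  0.   ]
 [-0.146  0.022  0.   ]
 [ 0.014  0.11   0.   ]
 [ 0.144 -0.021  0.   ]]
```

```bash
T='.4345 -.255 -.036 0 1'; python3 -m inch '.1 -.06 -.036 0 1;.4345 -.255 -.036 0 1;.4345 -.255 -.036 0 1;.4345 -.255 -.036 0 1;.4345 -.255 -.036 0 1;.4345 -.255 -.036 0 1;.4345 -.255 -.036 0 1;.4345 -.255 -.036 0 1;.4345 -.255 -.036 0 1;.4345 -.255 -.036 0 1;.4345 -.255 -.036 0 1;.4345 -.255 -.036 0 1;.4345 -.255 -.036 0 1;.4345 -.255 -.036 0 1;.4345 -.255 -.036 0 1'
python3 - <<'E'
from h import *
s=ctrl.get_state();im,d=ctrl.get_image("wrist");cv2.imwrite("pics/w1.png",im[...,::-1]);np.save("w1.npy",d)
C=cam("wrist",s);print(s["position"],s["joint_positions"].round(3))
print(proj(C,[[.566,-.156,.16],[.555,-.2,.16]]))
np.save("w1s.npy",np.r_[s["position"],s["tool_rot"]])
E
```

```text
time: 1.6
position: [0.5654, -0.158, 0.4406]
tool_rot: [3.056, 0.725, -0.001]
ft_force: [0.1, 0.2, -0.9]
grip_width: 1.001
grip_force: 0.0
[ 0.56536257 -0.1579637   0.44061545] [ 0.578  0.196 -0.405  1.548  0.078  1.414 -0.938]
[[314.69655877 236.9953724 ]
 [356.56667101 271.90152477]]
```

View pics/w1.png

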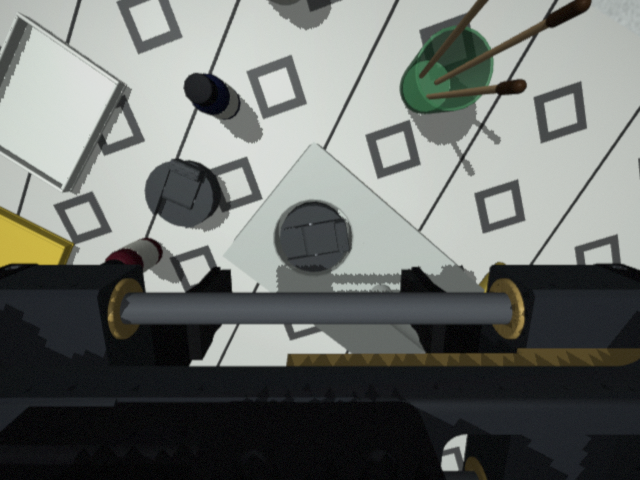

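The wrist view shows the cap at (313,237), where it was predicted, with the tab's outline on it. A crop will show which way the tab points.

```bash
python3 - <<'E'
from h import *
im=cv2.imread("pics/w1.png");c=im[190:285,265:360]
cv2.imwrite("pics/w1c.png",cv2.convertScaleAbs(cv2.resize(c,(600,600),interpolation=cv2.INTER_CUBIC),alpha=1.8))
v=np.load("w1s.npy");C=cam("wrist",dict(position=v[:3],tool_rot=v[3:]));P=cloud(C,np.load("w1.npy"))
z=P[...,2];m=np.zeros(z.shape,bool);m[190:285,265:360]=1;m&=abs(z-.169)<.0035
print(m.sum(),P[m].mean(0),cv2.minAreaRect(P[m][:,:2].astype(np.float32)),np.argwhere(m).mean(0)[::-1])
g=im.max(2)
mm=np.zeros(z.shape,np.uint8);mm[190:280,265:360]=(g[190:280,265:360]<110);mm=cv2.morphologyEx(mm,cv2.MORPH_OPEN,np.ones((5,5)))
n,l,s,ce=cv2.connectedComponentsWithStats(mm);k=1+s[1:,4].argmax();print(s[k],ce[k])
cn=cv2.findContours((l==k).astype(np.uint8),0,1)[0][0];e=cv2.fitEllipse(cn);print(e,ray(C,e[0],.16))
dd=z[190:285,265:360];print(np.percentile(dd,[1,10,30,50,70,90,99]).round(4))
E
```

```text
357 [ 0.57749259 -0.17322801  0.16962692] ((0.5771998763084412, -0.1735481172800064), (0.02368093840777874, 0.008978476747870445), 36.55317306518555) [341.36134454 236.82072829]
[ 275  201   77   79 4894] [311.47159787 241.02840213]
((311.5301818847656, 241.1527557373047), (75.01714324951172, 83.16869354248047), 28.273256301879883) [[ 0.5617856 -0.1552732  0.16     ]]
[0.127  0.1529 0.1593 0.16   0.1606 0.1616 0.1705]
```

View pics/w1c.png

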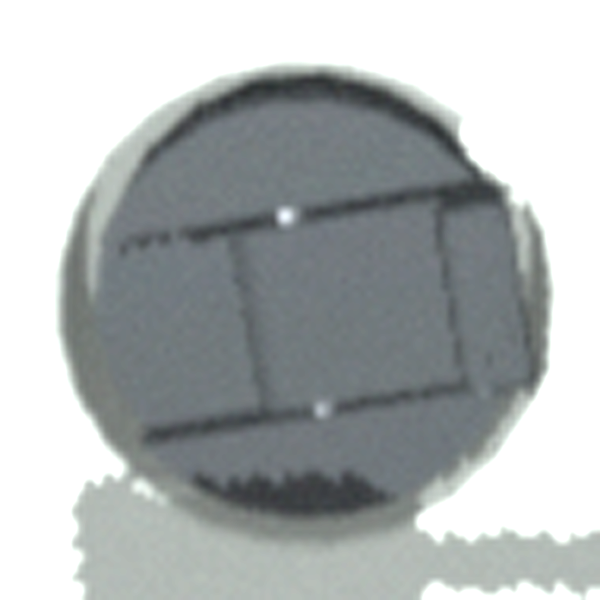

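The lip is at world (0.577,-0.1735,0.169) and measures 23.7×9.0 mm as given. It points along -53.5°. The hinge pins at crop (288,215) and (322,409) agree with that. I'll turn the tool so that its x axis is the cap's +x, then measure again.

```bash
python3 -m inch '.0035 .0192 .03 .15 .45;.0035 .0192 .03 .30 .45;.0035 .0192 .03 .45 .45;.0035 .0192 .03 .60 .45;.0035 .0192 .03 .75 .45;.0035 .0192 .03 .90 .45;.0035 .0192 .03 1.05 .45;.0035 .0192 .03 1.20 .45;.0035 .0192 .03 1.35 .45;.0035 .0192 .03 1.403 .45;.0035 .0192 .03 1.403 .45;.0035 .0192 .03 1.403 .45' 10
cat > m.py <<'E'
from h import *
import sys
def meas(zt,tol,name,save=0):
    s=ctrl.get_state();im,d=ctrl.get_image("wrist");C=cam("wrist",s);P=cloud(C,d);z=P[...,2]
    M=R.from_rotvec(s["tool_rot"]).as_matrix();print("pos",s["position"].round(4),"xaxis deg",np.degrees(np.arctan2(M[1,0],M[0,0])).round(1),M[:,2].round(4),"q7",s["joint_positions"][6].round(2))
    m=(abs(z-zt)<tol)&(np.hypot(P[...,0]-.566,P[...,1]+.157)<.035)&(im.max(2)<125)
    n,l,st,ce=cv2.connectedComponentsWithStats(m.astype(np.uint8));k=1+st[1:,4].argmax();m=l==k
    p=P[m];r=cv2.minAreaRect(p[:,:2].astype(np.float32));print("blob",m.sum(),p.mean(0).round(4),r,"px",ce[k].round(),"zrange",np.percentile(p[:,2],[2,98]).round(4))
    print("offset tool",(M.T@(np.r_[r[0],p[:,2].mean()]-s["position"])).round(4))
    if save: cv2.imwrite(f"pics/{name}.png",im[...,::-1])
if __name__=="__main__": meas(float(sys.argv[1]),float(sys.argv[2]),sys.argv[3],1)
E
python3 m.py .169 .0035 w2
```

```text
time: 2.85
position: [0.5777, -0.1721, 0.4108]
tool_rot: [2.805, -1.414, 0.0]
ft_force: [0.2, 0.4, 0.4]
grip_width: 0.451
grip_force: 0.0
pos [ 0.5777 -0.1721  0.4108] xaxis deg -53.5 [-0.e+00 -2.e-04 -1.e+00] q7 -2.3
blob 442 [ 0.5777 -0.1741  0.1695] ((0.5774835348129272, -0.17385117709636688), (0.022827910259366035, 0.008562001399695873), 36.57895278930664) px [317. 250.] zrange [0.1665 0.1712]
offset tool [0.0013 0.0011 0.2413]
```

```bash
python3 -m inch '.0013 .0011 .03 0 .45;.0013 .0011 .05 0 .45;.0013 .0011 .06 0 .45;.0013 .0011 .0668 0 .45;.0013 .0011 .0668 0 .45;.0013 .0011 .0668 0 .45;.0013 .0011 .0668 0 0;.0013 .0011 .0668 0 0;.0013 .0011 .0668 0 0;.0013 .0011 .0668 0 0;.0013 .0011 .0668 0 0;.0013 .0011 .0668 0 0' 10
```

```text
time: 4.1
position: [0.5778, -0.1735, 0.3443]
tool_rot: [2.805, -1.415, 0.001]
ft_force: [-0.5, -0.8, 3.2]
grip_width: 0.272
grip_force: 10.0
```

```bash
python3 -m inch '-.0015 0 -.0032 0 0;-.0034 0 -.0063 0 0;-.0057 0 -.009 0 0;-.0084 0 -.0113 0 0;-.0115 0 -.0132 0 0;-.0148 0 -.0146 0 0;-.0148 0 -.0146 0 0' 12
```

```text
time: 4.8
position: [0.5688, -0.1616, 0.3595]
tool_rot: [2.804, -1.414, 0.002]
ft_force: [1.7, -4.4, 0.0]
grip_width: 0.267
grip_force: 12.0
```

```bash
python3 -m inch '-.0034 0 -.0009 0 0;-.007 0 -.0013 0 0;-.0106 0 -.0011 0 0;-.0141 0 -.0004 0 0;-.0152 0 -.0001 0 0;-.0152 0 -.0001 0 0;-.0152 0 -.0001 0 0'
```

```text
time: 5.5
position: [0.5601, -0.1499, 0.3607]
tool_rot: [2.804, -1.415, 0.005]
ft_force: [0.7, -4.1, 6.0]
grip_width: 0.271
grip_force: 12.0
```

```bash
python3 -m inch '0 0 0 0 .45;0 0 0 0 .45;0 0 0 0 .45;0 0 -.04 0 .45;0 0 -.06 0 .45;0 0 -.06 0 .45;0 0 -.06 0 .45'; python3 m.py .184 .005 w3;python3 -c "
import cv2
im=cv2.imread('pics/w3.png');cv2.imwrite('pics/w3c.png',cv2.resize(im[190:330,220:420],(800,560)))"
```

```text
time: 6.2
position: [0.5598, -0.1486, 0.4183]
tool_rot: [-2.805, 1.414, 0.001]
ft_force: [0.2, 0.2, -0.9]
grip_width: 0.45
grip_force: 0.0
pos [ 0.5598 -0.1486  0.4183] xaxis deg -53.5 [-5.e-04  6.e-04 -1.e+00] q7 -2.33
blob 933 [ 0.5676 -0.1599  0.1838] ((0.5670297145843506, -0.15914708375930786), (0.02324792370200157, 0.018007149919867516), 37.13624954223633) px [317. 235.] zrange [0.1801 0.1871]
offset tool [0.0129 0.0005 0.2345]
```

View pics/w3c.png

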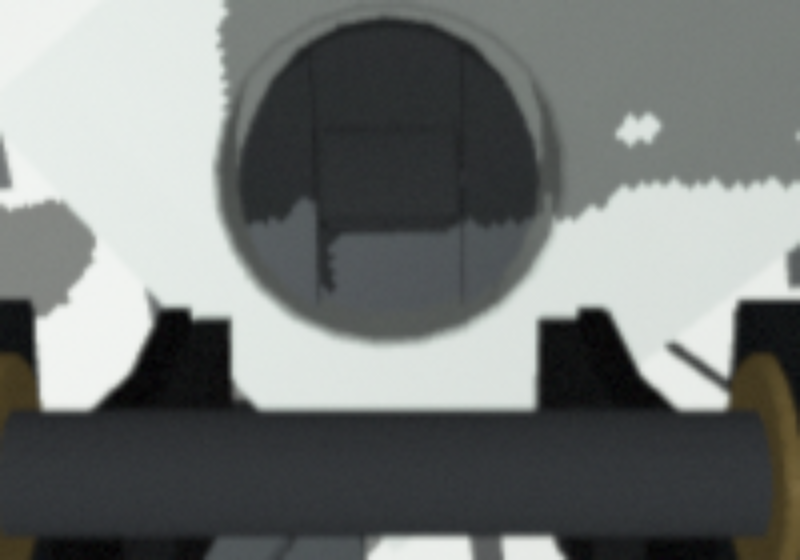

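The tab is up, with its top around (388,170) in the crop, but it is not fully upright. I'll fit the slope of its top face to get the angle.

```bash
python3 - <<'E'
from h import *
s=ctrl.get_state();im,d=ctrl.get_image("wrist");C=cam("wrist",s);P=cloud(C,d)
e=np.array([np.cos(np.radians(-53.5)),np.sin(np.radians(-53.5))]);y=np.array([-e[1],e[0]])
q=P[...,:2]-[.5647,-.1562];X=q@e*1e3;Y=q@y*1e3;Z=P[...,2]*1e3
for x in range(-20,28,2):
    m=(abs(X-x)<1)&(abs(Y)<9);print(x,m.sum(),np.percentile(Z[m],[10,50,90]).round(1) if m.sum() else '')
E
```

```text
-20 64 [152.7 153.5 154.2]
-18 55 [152.4 153.2 154.4]
-16 61 [152.7 153.4 154.3]
-14 52 [152.6 153.4 154.6]
-12 4 [153.8 154.1 154.2]
-10 0 
-8 0 
-6 13 [179.6 180.2 180.7]
-4 29 [181.8 183.6 184.7]
-2 58 [185.5 186.3 187.1]
0 85 [185.3 186.2 187.2]
2 93 [184.6 185.5 186.3]
4 90 [183.7 184.6 185.7]
6 80 [182.9 183.6 184.7]
8 149 [153.3 182.2 183.5]
10 162 [152.9 180.7 182.6]
12 183 [153.2 180.4 331.9]
14 1834 [331.3 334.7 347. ]
16 7238 [339.4 349.3 355. ]
18 572 [153.9 322.4 323.2]
20 706 [321.  322.4 323.2]
22 1020 [317.8 320.7 322.2]
24 162 [128.4 153.7 320. ]
26 90 [127.6 140.2 153.3]
```

The slope gives about 1.16 rad, so the lip slid a little in the pads. I'll push it upright with shut fingers from the cap's +x side.

```bash
python3 -m inch '.02 0 0 0 0;.038 0 0 0 0;.038 0 .03 0 0;.038 0 .055 0 0;.038 0 .068 0 0;.038 0 .068 0 0;.034 0 .068 0 0;.031 0 .068 0 0;.028 0 .068 0 0;.0265 0 .068 0 0;.025 0 .068 0 0;.025 0 .068 0 0' 10
```

```text
time: 7.5
position: [0.5748, -0.169, 0.3512]
tool_rot: [-2.805, 1.414, -0.002]
ft_force: [1.1, -2.0, 1.6]
grip_width: -0.0
grip_force: 1.0
```

```bash
python3 -m inch '-.001 0 0 0 0;-.002 0 0 0 0;-.003 0 0 0 0;-.003 0 0 0 0'; python3 -m inch '-.001 0 0 0 0;-.001 0 0 0 0'
```

```text
time: 7.9
position: [0.5731, -0.167, 0.3507]
tool_rot: [2.805, -1.415, 0.001]
ft_force: [2.2, -1.5, 1.0]
grip_width: 0.004
grip_force: 1.7
time: 8.1
position: [0.5726, -0.1665, 0.3509]
tool_rot: [2.805, -1.415, 0.002]
ft_force: [2.7, -4.9, 1.5]
grip_width: 0.008
grip_force: 2.4
```

```bash
python3 -m inch '.012 0 0 0 0;.015 0 -.04 0 .45;0 0 -.065 0 .45;-.017 0 -.065 0 .45;-.017 0 -.065 0 .45;-.017 0 -.065 0 .45;-.017 0 -.065 0 .45'; python3 - <<'E'
from h import *
s=ctrl.get_state();im,d=ctrl.get_image("wrist");C=cam("wrist",s);P=cloud(C,d);print(s["position"])
cv2.imwrite("pics/w4.png",im[...,::-1])
e=np.array([np.cos(np.radians(-53.5)),np.sin(np.radians(-53.5))]);y=np.array([-e[1],e[0]])
q=P[...,:2]-[.5647,-.1562];X=q@e*1e3;Y=q@y*1e3;Z=P[...,2]*1e3
for x in range(-16,12,2):
    m=(abs(X-x)<1)&(abs(Y)<9);print(x,m.sum(),np.percentile(Z[m],[10,50,90]).round(1) if m.sum() else '')
m=(abs(Z-184)<4)&(abs(X)<20)&(abs(Y)<20);r=cv2.minAreaRect(np.c_[X[m],Y[m]].astype(np.float32));print(r)
E
```

```text
time: 8.8
position: [0.5623, -0.1532, 0.4144]
tool_rot: [2.804, -1.415, -0.004]
ft_force: [-0.6, 0.9, 0.7]
grip_width: 0.421
grip_force: 0.0
[ 0.56228113 -0.15315061  0.41438476]
-16 0 
-14 50 [182.9 183.6 184.4]
-12 72 [183.3 184.4 185.1]
-10 79 [183.6 184.5 185.4]
-8 73 [183.7 184.5 185.3]
-6 83 [183.8 184.5 185.2]
-4 77 [183.7 184.5 185.3]
-2 76 [183.9 184.6 185.2]
0 82 [183.7 184.4 185.2]
2 378 [155.4 172.2 184.1]
4 61 [152.6 153.7 154.3]
6 75 [152.7 153.5 154.1]
8 62 [152.5 153.3 154.3]
10 64 [152.8 153.7 154.6]
((-5.933101654052734, -0.14879798889160156), (17.249921798706055, 23.727510452270508), 1.6862998008728027)
```

The tab now reads level on top at 0.1845 m, so it is upright. Next I grip it low by its two ends, centred on the cap axis.

```bash
python3 -m inch '.0025 0 .04 0 .45;.0025 0 .06 0 .45;.0025 0 .0698 0 .45;.0025 0 .0698 0 .45;.0025 0 .0698 0 .45;.0025 0 .0698 0 0;.0025 0 .0698 0 0;.0025 0 .0698 0 0;.0025 0 .0698 0 0;.0025 0 .0698 0 0;.0025 0 .0698 0 0' 40; python3 -c "
from h import *;s=ctrl.get_state();print(s['ft_force'],s['torque'],s['position'])"
```

```text
time: 9.95
position: [0.5637, -0.1548, 0.3465]
tool_rot: [2.804, -1.415, 0.001]
ft_force: [-2.8, -2.0, 4.6]
grip_width: 0.272
grip_force: 40.0
[-2.82078722 -1.95076453  4.56693252] [-0.08317242  0.5650675  -0.04310636] [ 0.5636888  -0.15475304  0.34647362]
```

```bash
python3 -m inch '0 0 0 -.03 0;0 0 0 -.06 0;0 0 0 -.09 0;0 0 0 -.12 0;0 0 0 -.15 0;0 0 0 -.15 0' 40; python3 -c "
from h import *;s=ctrl.get_state();print(s['ft_force'],s['torque'],s['position'])"
```

```text
time: 10.55
position: [0.5638, -0.1551, 0.3464]
tool_rot: [2.903, -1.199, 0.002]
ft_force: [-2.6, -2.2, 5.2]
grip_width: 0.268
grip_force: 40.0
[-2.55982106 -2.18952105  5.19694705] [-0.31427012  0.45196062 -0.02786689] [ 0.56382316 -0.15505378  0.34637741]
```

```bash
cat > can.py <<'E'
from h import *
C=cam("scene");im,d=ctrl.get_image("scene");P=cloud(C,d);z=P[...,2]
m=((abs(z-.16)<.006)&(abs(P[...,0]-.555)<.13)&(abs(P[...,1]+.2)<.13)&(im.min(2)>90)).astype(np.uint8)
m=cv2.morphologyEx(m,cv2.MORPH_OPEN,np.ones((3,3)))
print("can",cv2.minAreaRect(P[m>0][:,:2].astype(np.float32)),m.sum());cv2.imwrite("pics/s_last.png",im[...,::-1])
s=ctrl.get_state();M=R.from_rotvec(s["tool_rot"]).as_matrix();print(s["time"],s["position"].round(4),s["ft_force"].round(2),s["torque"].round(3),"xdeg",np.degrees(np.arctan2(M[1,0],M[0,0])).round(2),s["joint_positions"].round(2))
E
python3 -m inch '0 0 0 -.03 0;0 0 0 -.06 0;0 0 0 -.09 0;0 0 0 -.12 0;0 0 0 -.12 0' 40;python3 can.py
python3 - <<'E'
from h import *
d=np.load("scene0.npy");im=cv2.imread("pics/scene0.png");P=cloud(cam("scene"),d);z=P[...,2]
m=((abs(z-.16)<.006)&(abs(P[...,0]-.555)<.13)&(abs(P[...,1]+.2)<.13)&(im.min(2)>90)).astype(np.uint8)
m=cv2.morphologyEx(m,cv2.MORPH_OPEN,np.ones((3,3)))
print("can0",cv2.minAreaRect(P[m>0][:,:2].astype(np.float32)),m.sum())
E
```

```text
time: 11.05
position: [0.5638, -0.1551, 0.3464]
tool_rot: [2.969, -1.023, 0.002]
ft_force: [-2.6, -1.7, 4.6]
grip_width: 0.269
grip_force: 40.0
can ((0.5556975603103638, -0.19857028126716614), (0.18957838416099548, 0.11549470573663712), 77.17487335205078) 476
11.1 [ 0.5637 -0.1551  0.3464] [-2.17 -2.    5.46] [-0.379  0.674  0.038] xdeg -38.03 [ 0.47  0.23 -0.29  1.69  0.07  1.23 -2.07]
can0 ((0.5557131767272949, -0.1991511881351471), (0.19454693794250488, 0.11697215586900711), 77.28008270263672) 1370
```

```bash
python3 -m inch '0 0 -.001 -.0 0;0 0 -.002 0 0;0 0 -.002 0 0' 40;python3 -m inch '0 0 -.001 0 0;0 0 -.001 0 0';python3 can.py
```

```text
time: 11.4
position: [0.5637, -0.1551, 0.3469]
tool_rot: [2.969, -1.024, -0.0]
ft_force: [1.2, -3.1, -3.2]
grip_width: 0.272
grip_force: 40.0
time: 11.6
position: [0.5636, -0.1551, 0.3471]
tool_rot: [2.969, -1.024, -0.001]
ft_force: [2.2, -3.7, -9.2]
grip_width: 0.27
grip_force: 40.0
can ((0.5554260015487671, -0.1994340419769287), (0.19266074895858765, 0.1177394762635231), 77.14186096191406) 467
11.65 [ 0.5637 -0.155   0.3471] [ 1.35 -4.65 -8.86] [-1.006 -0.663  0.035] xdeg -38.07 [ 0.47  0.23 -0.29  1.69  0.07  1.23 -2.07]
```

```bash
python3 -m inch '0 0 .0008 0 0;0 0 .0008 -.03 0;0 0 .0008 -.06 0;0 0 .0008 -.06 0' 40;python3 -m inch '0 0 0 -.03 0;0 0 0 -.06 0;0 0 0 -.06 0'
```

```text
time: 12.05
position: [0.5635, -0.1548, 0.3471]
tool_rot: [2.999, -0.932, -0.002]
ft_force: [1.0, -4.2, -8.9]
grip_width: 0.267
grip_force: 40.0
time: 12.35
position: [0.5635, -0.1549, 0.3471]
tool_rot: [3.026, -0.842, -0.002]
ft_force: [1.7, -4.6, -8.0]
grip_width: 0.275
grip_force: 40.0
```

```bash
python3 -m inch '0 0 0 -.03 0;0 0 0 -.06 0;0 0 0 -.06 0' 40;python3 -m inch '0 0 0 -.03 0;0 0 0 -.06 0;0 0 0 -.06 0'
```

```text
time: 12.65
position: [0.5634, -0.155, 0.3471]
tool_rot: [3.05, -0.751, -0.002]
ft_force: [1.3, -4.8, -8.6]
grip_width: 0.271
grip_force: 40.0
time: 12.95
position: [0.5634, -0.155, 0.3471]
tool_rot: [3.071, -0.659, -0.002]
ft_force: [1.3, -6.0, -7.9]
grip_width: 0.273
grip_force: 40.0
```

```bash
python3 -m inch '0 0 .0006 -.03 0;0 0 .0006 -.06 0;0 0 .0006 -.06 0' 40;python3 -m inch '0 0 0 -.03 0;0 0 0 -.06 0;0 0 0 -.06 0'
```

```text
time: 13.25
position: [0.5634, -0.1551, 0.3471]
tool_rot: [3.089, -0.567, -0.002]
ft_force: [0.5, -5.5, -5.5]
grip_width: 0.274
grip_force: 40.0
time: 13.55
position: [0.5634, -0.1551, 0.3471]
tool_rot: [3.105, -0.474, -0.001]
ft_force: [0.6, -4.3, -6.2]
grip_width: 0.271
grip_force: 40.0
```

```bash
python3 -m inch '0 0 0 -.03 0;0 0 0 -.06 0;0 0 0 -.06 0' 40;python3 -m inch '0 0 0 -.03 0;0 0 0 -.06 0;0 0 0 -.06 0'; python3 can.py
```

```text
time: 13.85
position: [0.5635, -0.1552, 0.3472]
tool_rot: [3.117, -0.38, -0.001]
ft_force: [1.2, -5.7, -5.4]
grip_width: 0.272
grip_force: 40.0
time: 14.15
position: [0.5634, -0.1551, 0.3474]
tool_rot: [3.127, -0.286, -0.002]
ft_force: [0.6, -5.5, -4.8]
grip_width: 0.267
grip_force: 40.0
can ((0.5557720065116882, -0.20021745562553406), (0.19409507513046265, 0.11662246286869049), 77.12234497070312) 513
14.2 [ 0.5634 -0.1551  0.3473] [ 0.59 -5.51 -4.97] [-1.243  0.043  0.048] xdeg -10.49 [ 0.52  0.24 -0.34  1.69  0.08  1.23 -1.6 ]
```

```bash
python3 -m inch '0 0 0 -.03 0;0 0 0 -.05 0;0 0 0 -.05 0' 40;python3 -m inch '0 0 0 -.03 0;0 0 0 -.05 0;0 0 0 -.05 0'
```

```text
time: 14.5
position: [0.5634, -0.1552, 0.3475]
tool_rot: [3.133, -0.209, -0.001]
ft_force: [0.3, -5.2, -4.6]
grip_width: 0.271
grip_force: 40.0
time: 14.8
position: [0.5634, -0.1552, 0.3479]
tool_rot: [3.137, -0.13, -0.001]
ft_force: [-0.1, -4.9, -2.7]
grip_width: 0.272
grip_force: 40.0
```

```bash
python3 -m inch '0 0 -.0003 -.04 0;0 0 -.0003 -.04 0' 40;python3 -m inch '0 0 -.0003 -.04 0;0 0 -.0003 -.04 0'
```

```text
time: 15.0
position: [0.5634, -0.1552, 0.3483]
tool_rot: [3.139, -0.067, -0.001]
ft_force: [-1.4, -4.5, -2.1]
grip_width: 0.267
grip_force: 40.0
time: 15.2
position: [0.5634, -0.1552, 0.3487]
tool_rot: [3.14, -0.004, -0.001]
ft_force: [-0.7, -5.5, -1.5]
grip_width: 0.27
grip_force: 40.0
```

```bash
python3 -m inch '0 0 -.001 0 0;0 0 -.001 0 0' 40
```

```text
time: 15.4
position: [0.5634, -0.1551, 0.3495]
tool_rot: [3.14, -0.005, -0.002]
ft_force: [-1.3, -6.0, -2.2]
grip_width: 0.269
grip_force: 40.0
```

Lifting 1 mm added almost no force, so the lugs are in the slots. I'll probe a little further.

```bash
python3 -m inch '0 0 -.001 0 0;0 0 -.002 0 0;0 0 -.002 0 0' 40
```

```text
time: 15.7
position: [0.5636, -0.1544, 0.3516]
tool_rot: [3.141, -0.005, -0.001]
ft_force: [-1.7, -4.4, -0.1]
grip_width: 0.268
grip_force: 40.0
```

Free. It rises 2 mm with no pull, so I can lift it out straight.

```bash
python3 -m inch '0 0 -.004 0 0;0 0 -.008 0 0;0 0 -.012 0 0;0 0 -.016 0 0;0 0 -.016 0 0' 40
```

```text
time: 16.2
position: [0.5643, -0.1536, 0.3683]
tool_rot: [-3.141, 0.005, -0.004]
ft_force: [0.4, -0.4, -0.4]
grip_width: 0.268
grip_force: 40.0
```

```bash
python3 -m inch '0 0 -.006 0 0;0 0 -.016 0 0;0 0 -.03 0 0;0 0 -.045 0 0;0 0 -.06 0 0;0 0 -.06 0 0;0 0 -.06 0 0' 40; python3 can.py; python3 - <<'E'
from h import *
# tray by depth from the scene and top views
for n in("scene","top"):
    im,d=ctrl.get_image(n);C=cam(n);P=cloud(C,d);z=P[...,2]
    m=(abs(z-.018)<.0045)&(abs(P[...,0]-.527)<.1)&(abs(P[...,1]-.165)<.085)&(im.min(2)>90)
    print(n,m.sum(),cv2.minAreaRect(P[m][:,:2].astype(np.float32)))
    cv2.imwrite(f"pics/{n}5.png",im[...,::-1])
E
```

```text
time: 16.9
position: [0.5638, -0.1544, 0.4276]
tool_rot: [3.141, -0.007, 0.002]
ft_force: [0.1, 0.8, -0.9]
grip_width: 0.268
grip_force: 40.0
can ((0.5556585788726807, -0.19870321452617645), (0.19104444980621338, 0.11746925115585327), 77.13306427001953) 731
16.95 [ 0.5636 -0.1544  0.4268] [-0.   -0.41 -0.39] [0.076 0.032 0.025] xdeg -0.24 [ 0.54  0.19 -0.36  1.58  0.07  1.39 -1.41]
scene 384 ((0.5313791036605835, 0.17169249057769775), (0.12586209177970886, 0.15263399481773376), 82.00366973876953)
top 238 ((0.5306912660598755, 0.171028733253479), (0.1207243874669075, 0.14993970096111298), 81.65245056152344)
```

```bash
python3 -m inch '-.003 -.02 0 0 0;-.008 -.06 0 0 0;-.013 -.1 0 0 0;-.017 -.14 0 0 0;-.021 -.18 0 0 0;-.025 -.22 0 0 0;-.029 -.26 0 0 0;-.033 -.295 0 0 0;-.033 -.315 0 0 0;-.033 -.325 0 0 0;-.033 -.325 0 0 0;-.033 -.325 .04 0 0;-.033 -.325 .08 0 0;-.033 -.325 .12 0 0;-.033 -.325 .15 0 0;-.033 -.325 .175 0 0;-.033 -.325 .19 0 0;-.033 -.325 .195 0 0;-.033 -.325 .195 0 0' 40; python3 - <<'E'
from h import *
s=ctrl.get_state();print(s["position"],s["ft_force"])
im,d=ctrl.get_image("scene");cv2.imwrite("pics/s6.png",cv2.resize(im[240:380,260:460,::-1],(800,560),interpolation=cv2.INTER_CUBIC))
E
```

```text
time: 18.95
position: [0.5325, 0.1699, 0.2319]
tool_rot: [3.141, -0.008, -0.001]
ft_force: [-0.1, -0.5, -0.6]
grip_width: 0.269
grip_force: 40.0
[0.53247852 0.1698993  0.23191166] [-0.13209339 -0.49238364 -0.61746925]
```

View pics/s6.png

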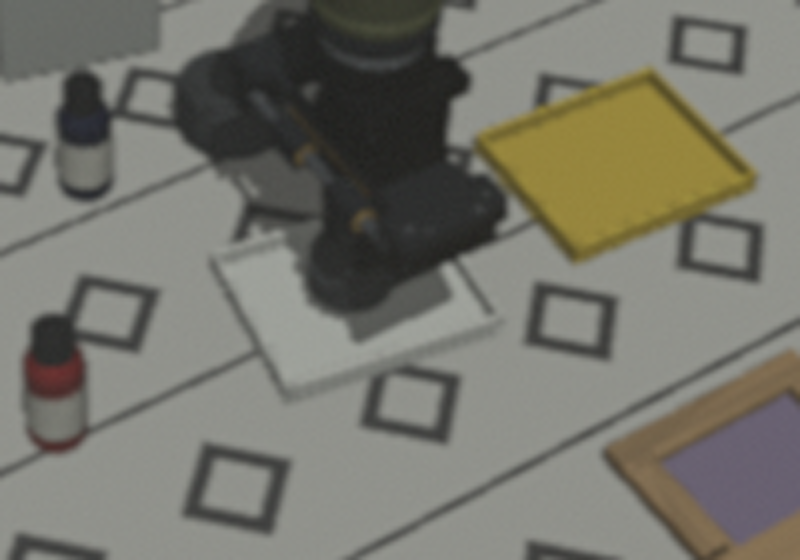

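The cap at crop (345,285) hangs level over the middle of the white tray, clear of the walls. I'll lower the last 16 mm slowly until contact.

```bash
python3 -m inch '0 0 .004 0 0;0 0 .008 0 0;0 0 .011 0 0;0 0 .014 0 0;0 0 .0155 0 0;0 0 .0165 0 0;0 0 .0165 0 0' 40
```

```text
time: 19.7
position: [0.5322, 0.1707, 0.2155]
tool_rot: [3.142, -0.007, -0.0]
ft_force: [-0.5, 0.0, -1.1]
grip_width: 0.273
grip_force: 40.0
```

```bash
python3 -m inch '0 0 .0005 0 0;0 0 .001 0 0;0 0 .001 0 0' 40;python3 -m inch '0 0 .0005 0 0;0 0 .001 0 0;0 0 .001 0 0' 40
```

```text
time: 20.0
position: [0.5324, 0.1707, 0.2152]
tool_rot: [3.141, -0.007, 0.001]
ft_force: [-0.2, -2.1, 5.2]
grip_width: 0.269
grip_force: 40.0
time: 20.3
position: [0.5324, 0.1708, 0.215]
tool_rot: [3.141, -0.007, 0.001]
ft_force: [-4.3, -2.7, 11.6]
grip_width: 0.272
grip_force: 40.0
```

Contact at the expected height. I'll release, rise clear, and check the placing.

```bash
python3 -m inch '0 0 -.001 0 .45;0 0 -.001 0 .45;0 0 -.001 0 .45;0 0 -.001 0 .45;0 0 -.02 0 .45;0 0 -.05 0 .45;0 0 -.09 0 .45;0 0 -.13 0 .45;0 0 -.13 0 .45;0 0 -.13 0 .45;0 0 -.13 0 .45'; python3 - <<'E'
from h import *
s=ctrl.get_state();im,d=ctrl.get_image("wrist");C=cam("wrist",s);P=cloud(C,d);Z=P[...,2];print(s["position"],s["ft_force"])
near=(abs(P[...,0]-.531)<.09)&(abs(P[...,1]-.171)<.075)
m=near&(abs(Z-.029)<.002)&(im.max(2)<125);c=P[m];print("cap top",m.sum(),cv2.minEnclosingCircle(c[:,:2].astype(np.float32)),np.linalg.lstsq(np.c_[c[:,:2],np.ones(len(c))],c[:,2],rcond=None)[0])
m=near&(abs(Z-.018)<.004)&(im.min(2)>90);print("tray",m.sum(),cv2.minAreaRect(P[m][:,:2].astype(np.float32)))
cv2.imwrite("pics/w7.png",im[...,::-1])
E
python3 can.py
```

```text
time: 21.4
position: [0.5317, 0.1704, 0.3422]
tool_rot: [3.141, -0.007, -0.003]
ft_force: [0.1, 0.3, 0.4]
grip_width: 0.454
grip_force: 0.0
[0.53169838 0.17036479 0.34215302] [0.12172762 0.26115822 0.42662404]
cap top 1141 ((0.5333751440048218, 0.17095191776752472), 0.027455192059278488) [0.00114224 0.00102656 0.02816303]
tray 1869 ((0.5315099954605103, 0.17122802138328552), (0.12032272666692734, 0.1449350118637085), 81.55947875976562)
can ((0.5553850531578064, -0.19960984587669373), (0.19764813780784607, 0.1175679937005043), 76.89105224609375) 1412
21.5 [0.5317 0.1704 0.3418] [-0.8   0.87  0.24] [0.044 0.034 0.001] xdeg -0.24 [ 0.18  0.22 -0.6   1.75  0.13  1.22 -2.03]
```

View pics/w7.png

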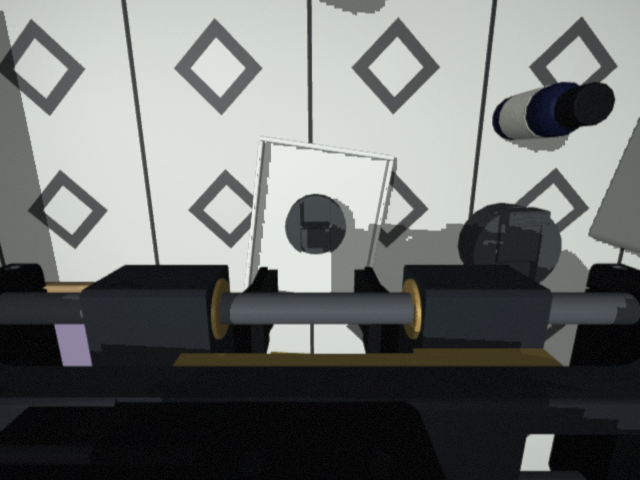

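The cap at (316,224) sits level in the tray, 2 mm from its centre, with its top at 0.029 m. The robot is clear of everything, so I'm handing in.

```bash
python3 -c "
from bench import ctrl
print(ctrl.close_job())"
```

```text
the job is handed in; nothing more can be done
None
```

The canister is open: I folded the tab upright, unscrewed the cap and set it right way up in the white tray, level and about 2 mm from its centre; the job was handed in at about 21.5 s, but the judge returned no verdict.

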